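Swing the funnel over the empty jar and clamp it

ROBOT

A 6-joint arm with a two-finger parallel gripper is mounted at the origin on the work surface. World frame = base frame: x ahead of the robot, y to its left, z up, the work surface at z = 0. Lengths are in m, angles in degrees, forces in N, time in s.
With the tool pointing down it reaches from about 0.35 to 0.875 m from the base axis. Payload 15.5 kg.
Tool frame: the origin (TCP) lies on the mounting face of the last link; the fingertips stand 173 mm ahead of it and the grasp point (between the pads) lies tcp_to_grasp ahead of it (tcp_to_grasp is the distance from the TCP to the grasp point, in m); z points along the fingers, y is the line along which they close (so a half turn about z gives the same grasp; the last joint's range is limited). The gripper opens to 85 mm and grips with 20 to 120 N. Pads are 22 mm wide; open, the fingers measure 114 mm over their backs; the gripper's body (76 mm by 85 mm) begins 54 mm behind the grasp point. The pads swing forward as they close: fully open they stand 13 mm farther back than shut.
Start: joints at [57.897, 28.281, 77.091, -0, 74.628, -5.472], TCP at [0.28, 0.559, 0.405] pointing down, gripper open.
Joint ranges: [-166.48, 166.48], [-47.26, 123.95], [12.59, 153.08], [-70.14, 250.14], [6.76, 159.57], [-176.63, 176.63]. Speed limits (degrees/s): [108.29, 108.29, 147.25, 172.46, 172.46, 172.46].

INTERFACE

Orientations are given as [roll, pitch, yaw] about the fixed x, y, z axes, in that order (R = Rz(yaw) Ry(pitch) Rx(roll)).
In Python, from station import move_to, move_l, move_j, release, grasp, hold, ik, observe, capture, MotionError, job_done, tcp_to_grasp gives the robot as it stands. Calls block until the motion is done:
- move_to(position, orientation): joint-space move of the TCP to a pose.
- move_l(position, speed=0.15, frame=None): straight line of the TCP; frame=None keeps the orientation; speed is the mean speed in m/s.
- move_j(angles): joint-space move.
- release() and grasp(squeeze=None): open the fingers fully, or close them until they stop; squeeze is the grip in N (None keeps the last).
- hold(seconds).
- ik(position, orientation): joint angles nearest the present ones, or None.
- observe(): the state.
- capture(name): name is "side" or "top" or "wrist"; returns a dict with "image" (420x560x3 uint8, red, green, blue), "z_map" (420x560 float32, m along the optical axis (not along the pixel's ray), 0 where there is no reading), "fx", "fy", "cx", "cy" (pixels), "cam_to_world" (4x4, takes a point from camera to world coordinates). Camera axes: x right, y down, z forward; pixel columns grow to the right and rows downward; lengths in m; the calibration is good to about 2 mm. A picture is of the moment at which its call begins.
A pose or a line that the arm cannot do raises MotionError and nothing moves.
- job_done(): hands the job in; it is judged then, once.
The state is a dict: "time_s": time; "joint_pos": joint angles; "joint_vel": joint speeds; "joint_efforts": joint torques, N m; "tcp_pos": TCP position; "tool_rot": TCP orientation; "contact_force": force on the tool from outside, world axes, zero at the start; "moment": the same for the moment, N m; "grip_width": finger opening in m; "grip_force": force on a finger pad.
Only numpy, scipy, OpenCV 4.12 (cv2) and the standard library are available. Lean on these libraries where they do the work, as an engineer would, in place of code of your own. Each camera call takes 0.05 s, during which the arm holds its last target. There are 200 camera calls.

TASK

Push the brass peg on the tail of the funnel's swing arm with a fingertip and gently turn the arm until the funnel's spout is centred over the open, empty glass jar. Then push the red clamp lever on top of the post anticlockwise (seen from above) as far as it goes, leaving the funnel over the jar. Pick nothing up, and leave the jar and the other things standing where they are.

Things in the scene. Friction and masses are not known exactly. Their poses are not given: they have to be found in the camera images.
- pivot (a point): Top centre of the post of the dark wooden funnel stand, on the vertical axis about which both swing arm and clamp lever turn, 167 mm above the shelf. The stand is fixed; its round foot is 130 mm across and 18 mm high, the post 28 mm across. At the stand's yaw 0 its x axis points away from the robot and its y axis to the robot's left.
- spout (a point): Lower end of the stainless funnel's spout, 150 mm from the post axis and 100 mm above the shelf, so that it passes over everything on the shelf. The spout is 16 mm across, the funnel's rim 94 mm across and 185 mm above the shelf. The funnel sits in a wooden ring at one end of the swing arm.
- tail_peg (a point): Top centre of the upright brass peg on the tail of the swing arm, 125 mm from the post axis exactly opposite the funnel: 14 mm across, standing from 147 mm to 186 mm above the shelf, free on both sides. The wooden tail under it is 20 mm wide and spans 133 to 147 mm above the shelf.
- swing (a joint): Angle of the swing arm about the vertical post axis, rad, positive anticlockwise seen from above, -1.4 to 1.4; at 0 the funnel lies along the stand's +x (the far side from the robot) and the tail peg along -x (towards the robot). It turns stiffly (about 1.2 N at the peg) and stays where it is left, whether clamped or not.
- lever_peg (a point): Top centre of the upright red peg at the end of the clamp lever, 65 mm from the post axis: 14 mm across, standing from 164 mm to 194 mm above the shelf. The red lever under it, 14 mm wide, spans 154 to 164 mm above the shelf and passes freely above the swing arm.
- clamp (a joint): Angle of the clamp lever about the post axis, rad: 0 loose, where it points along the stand's +y (robot's left); it grows anticlockwise seen from above to its stop at 1.4 (clamped), where it points nearly towards the robot. Takes about 0.8 N at its peg and stays where it is left; it can be turned at any angle of the swing arm, which it does not move.
- jar: The empty glass jar, clear, open at the top, with an orange sealing ring near the rim: 68 mm across, 86 mm high, loose. Origin at the centre of its underside, z up.
- jar_mouth (a point): Centre of the glass jar's open mouth (62 mm wide), 86 mm above the shelf. The jar stands in one of four places about 150 mm from the post axis (within 5 mm), about 0.51 or 1.10 rad to either side of the stand's x axis; the pot, timer and amber jar have the other three.
- pot: Small white stoneware pot with its lid on, 68 mm across, 86 mm high, loose. Origin at the centre of its underside, z up.
- timer: Black bakelite egg timer, round, 66 mm across, 58 mm high, loose. Origin at the centre of its underside, z up.
- spice: Closed amber glass jar with a steel cap, 62 mm across, 88 mm high, loose. Origin at the centre of its underside, z up.
- scoop: Copper scoop lying on the shelf, 160 mm long, 45 mm wide, 45 mm high, loose. Origin on the shelf beneath the back of the bowl; x points from handle to mouth (the handle reaches 96 mm back), z up.
Not all that is in view belongs to the job. Leave any pink look-alike of the timer alone. Leave any pink look-alike of the spice alone.

How it is judged (in metres and radians):
On the way, in this order (a step that is already met when the one before it is completed fails the run):
1. the funnel spout rests centred over the glass jar (horizontal distance between spout and jar_mouth below 0.012 m and velocity of joint swing between -0.1 and 0.1 rad/s), for 0.2 s.
2. the clamp lever is at its stop, the funnel still over the jar (horizontal distance between spout and jar_mouth below 0.012 m and value of joint clamp above 1.28 rad), for 0.2 s.
At the end, for the whole second after the job is handed in: The spout is within 12 mm (horizontally) of the centre of the glass jar's mouth and at rest, the clamp lever is within 0.12 rad of its stop, and jar, pot, timer, amber jar and scoop stand upright within 12 mm of where they began (all of step 2 and velocity of joint swing between -0.1 and 0.1 rad/s and distance of each of jar, pot, timer, spice, scoop from where it was at the start of the episode below 0.012 m and angle between each of jar, pot, timer, spice, scoop's own z axis and vertical below 0.2 rad); the robot touches nothing.
It fails at once if the glass jar is shifted more than 12 mm, tipped or lifted (distance of jar from where it was at the start of the episode above 0.012 m or angle between jar's own z axis and vertical above 0.2 rad).
It fails at once if the pot, timer, amber jar or scoop is shifted more than 12 mm, tipped or lifted (distance of any of pot, timer, spice, scoop from where it was at the start of the episode above 0.012 m or angle between any of pot, timer, spice, scoop's own z axis and vertical above 0.2 rad).
It fails at once if the funnel arm is flung round faster than 2 rad/s (velocity of joint swing above 2 rad/s or velocity of joint swing below -2 rad/s).
It also fails if it takes over 61 s, if anything falls off the work surface, if the arm or the gripper's body presses on something with over 40 N, if the wrist force passes 120 N, or if a joint passes its speed limit or range.

## Working session

There is one attempt and no reset: what is moved stays moved. The work goes in short steps, each a Python script; the robot and the scene stay as the last script left them, time stands still between calls to the robot, and variables do not carry over. Pictures are saved under pics/ and viewed, at most 10 in all, crops included, and the job is handed in when it is done.

```bash
mkdir -p pics; ls; python3 - <<'E'
from station import *
import cv2
print(observe(), tcp_to_grasp)
for n in("top","side"):
    c=capture(n); cv2.imwrite(f"pics/{n}0.png",c["image"][:,:,::-1]); print(n,c["fx"],c["cx"],c["cy"],c["cam_to_world"].round(3).tolist())
E
```

```text
pics
{'time_s': 0.0, 'joint_pos': array([ 5.78963046e+01,  2.83162853e+01,  7.71266058e+01,  1.12969628e-03,
        7.46282036e+01, -5.47161301e+00]), 'joint_vel': array([ 0.03994204,  0.04445312,  0.0545319 ,  0.0280187 , -0.077122  ,
        0.00762986]), 'joint_efforts': array([ 9.64934188e-04, -8.82164311e+01, -3.83862591e+01,  2.64385889e-06,
        1.02876921e-02, -2.00170615e-05]), 'tcp_pos': array([0.28008119, 0.55857485, 0.40408802]), 'tool_rot': array([-1.79929333e+02, -7.86300832e-03,  1.53367613e+02]), 'contact_force': array([-0.49772313,  0.18163818,  0.23277695]), 'moment': array([-0.00067375,  0.05975512, -0.00115983]), 'grip_force': 0.0, 'grip_width': 0.08522111364015694} 0.1547
top 401.8860395043827 285.2227619653001 203.9409528822944 [[0.02, -0.985, 0.173, 0.437], [-0.999, -0.027, -0.034, 0.087], [0.038, -0.172, -0.984, 0.823], [0.0, 0.0, 0.0, 1.0]]
side 470.87546040188033 282.3747195790498 211.98015724114723 [[0.848, -0.343, 0.403, 0.219], [-0.53, -0.546, 0.649, -0.48], [-0.003, -0.764, -0.645, 0.661], [0.0, 0.0, 0.0, 1.0]]
```

View pics/top0.png

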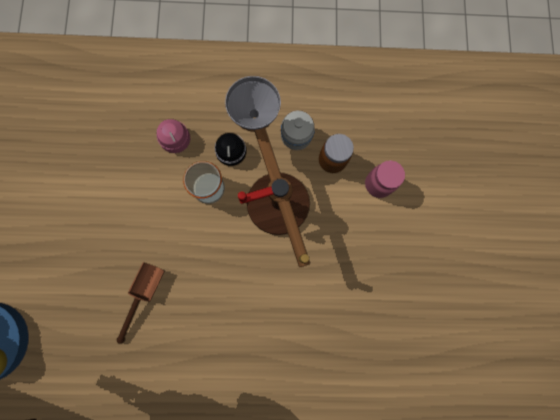

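View pics/side0.png

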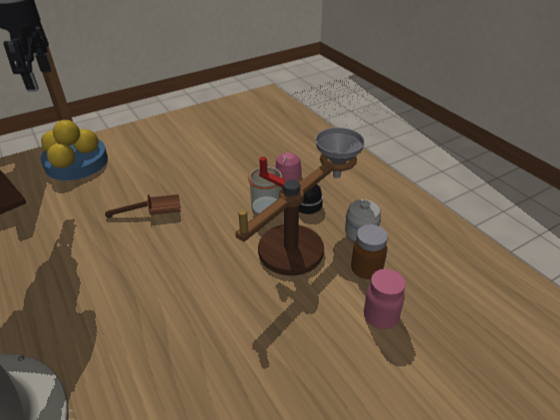

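The glass jar, with its orange ring, is at about (203,180) in the top view. The pivot is at (281,187), the brass peg at (305,258), the red peg at (242,197) and the funnel rim at (252,104). So the arm has to turn anticlockwise by roughly 0.7 rad.

```bash
cat > h.py <<'E'
from station import *
import numpy as np, cv2
def ray(c,u,v):
    T=np.array(c["cam_to_world"]); d=T[:3,:3]@[(u-c["cx"])/c["fx"],(v-c["cy"])/c["fy"],1]
    return T[:3,3],d
def onz(c,u,v,z):
    o,d=ray(c,u,v); return (o+d*(z-o[2])/d[2])
def cloud(c):
    h,w=c["z_map"].shape; u,v=np.meshgrid(np.arange(w),np.arange(h)); Z=c["z_map"]
    P=np.stack([(u-c["cx"])/c["fx"]*Z,(v-c["cy"])/c["fy"]*Z,Z],-1)
    T=np.array(c["cam_to_world"]); P=P@T[:3,:3].T+T[:3,3]; P[Z==0]=np.nan; return P
def circ(p):   # algebraic circle fit
    A=np.c_[2*p[:,:2],np.ones(len(p))]; s=np.linalg.lstsq(A,(p[:,:2]**2).sum(1),rcond=None)[0]
    return s[:2],np.sqrt(s[2]+s[0]**2+s[1]**2)
def hsv(c): return cv2.cvtColor(c["image"],cv2.COLOR_RGB2HSV)
def blob(m,box):
    k=np.zeros_like(m); u0,v0,u1,v1=box; k[v0:v1,u0:u1]=m[v0:v1,u0:u1]; return k
E
python3 - <<'E'
from h import *
c=capture("top"); P=cloud(c); H=hsv(c)
for n,(u,v) in dict(jar=(203,180),piv=(281,187),peg=(305,258),red=(242,197),rim=(252,80),ring=(185,182)).items():
    print(n,H[v,u],P[v,u].round(3))
# jar ring
m=cv2.inRange(H,(5,110,90),(16,255,255)); 
b=blob(m,(178,158,228,206)); vs,us=np.nonzero(b); q=P[vs,us]; print("ringpts",len(q),np.nanpercentile(q[:,2],[10,50,90]))
for z in(.075,.08,.086):
    q=np.array([onz(c,u,v,z) for u,v in zip(us,vs)]); print(z,*circ(q))
# 3D jar points by height
q=P[155:206,178:228].reshape(-1,3); q=q[q[:,2]>.05]; print(len(q), *circ(q), q[:,2].max())
# rim: top points of funnel
q=P[70:140,220:285].reshape(-1,3); q=q[(q[:,2]>.178)&(q[:,2]<.192)]; print("rim",len(q),*circ(q))
# pegs by height
q=P[245:270,295:315].reshape(-1,3); q=q[q[:,2]>.178]; print("tail",len(q),q.mean(0))
q=P[185:210,232:252].reshape(-1,3); q=q[q[:,2]>.187]; print("red",len(q),q.mean(0))
q=P[172:205,266:296].reshape(-1,3); q=q[q[:,2]>.160]; print("piv",len(q),q.mean(0),q[:,2].max())
cv2.imwrite("pics/t1.png",cv2.resize(np.hstack([c["image"][150:212,172:234,::-1],cv2.cvtColor(b[150:212,172:234],cv2.COLOR_GRAY2BGR)]),None,fx=6,fy=6,interpolation=0))
E
```

```text
jar [ 41  16 124] [0.626 0.23  0.005]
piv [108  22  57] [0.58  0.072 0.167]
peg [ 20 144 138] [0.463 0.032 0.183]
red [  1 200 139] [0.556 0.134 0.195]
rim [120   9  54] [0.767 0.126 0.173]
ring [ 16  61 113] [0.602 0.249 0.088]
ringpts 210 [-0.00152614  0.07944435  0.08289275]
0.075 [0.61231305 0.22042279] 0.03618393403413246
0.08 [0.61114022 0.21952797] 0.035942078538078764
0.086 [0.60973283 0.21845418] 0.035651851942812555
568 [0.61022441 0.21768698] 0.032779591642436275 0.088592370806022
rim 319 [0.72292597 0.12297274] 0.045578906186694274
tail 61 [0.46371577 0.03240658 0.18474126]
red 62 [0.56016666 0.13460239 0.19216002]
piv 301 [0.57983072 0.07689284 0.16541221] 0.16963316519982252
```

View pics/t1.png

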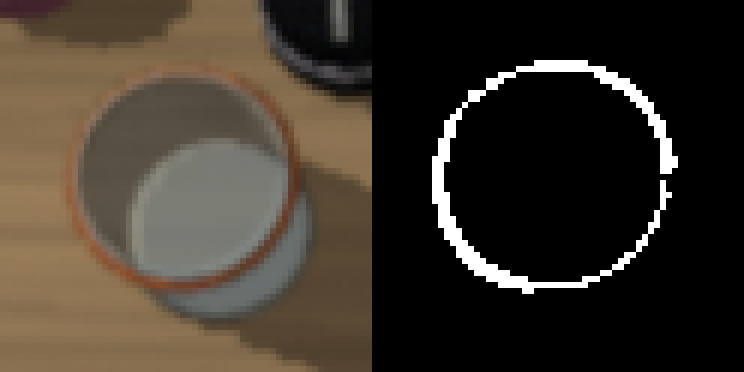

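```bash
cat >> h.py <<'E'
PIV=np.array([.5815,.0736]); JAR=np.array([.611,.219])
def pose(r,deg,z):  # tool at polar place about the pivot, tool x along -tangent
    a=np.radians(deg); return [*(PIV+r*np.array([np.cos(a),np.sin(a)])),z],[180,0,(deg-90+180)%360-180]
def arc(r,a0,a1,z,step,speed):
    for a in np.linspace(a0,a1,int(np.ceil(abs(a1-a0)/step))+1)[1:]:
        p,o=pose(r,a,z); move_l(p,speed=speed,frame=o)
def look(c):
    P=cloud(c); q=P[(P[...,2]>.178)&(P[...,2]<.192)]
    return P,q
E
python3 - <<'E'
from h import *
grasp()
p,o=pose(.125,186,.40); print(p,o,ik(p,o)); print(ik(*pose(.125,250,.34)))
move_to(p,o); move_l(pose(.125,186,.34)[0],speed=.1)
s=observe(); print(s["time_s"],s["tcp_pos"],s["contact_force"],s["joint_pos"].round(1))
for n in("side","top"):
    c=capture(n); cv2.imwrite(f"pics/{n}1.png",c["image"][:,:,::-1])
E
```

```text
[np.float64(0.45718476307896583), np.float64(0.06053394209154331), 0.4] [180, 0, 96] [ 1.17028709e-01  1.54761966e+01  9.96299630e+01 -2.54444375e-14
  6.48938404e+01 -5.88297129e+00]
[-10.98483966  25.87723048  93.57245759   0.          60.55031193
 -80.98483966]
3.575 [0.45737977 0.06067131 0.34032643] [-0.04940685  0.29706739  0.43654454] [ 1.000e-01  2.030e+01  1.041e+02  0.000e+00  5.560e+01 -5.900e+00]
```

View pics/side1.png

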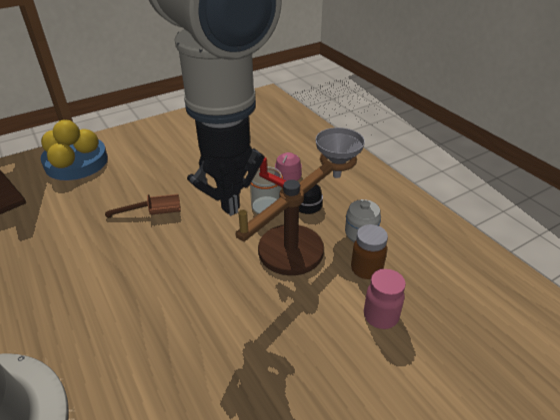

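The fingertips, at (233,213), stand beside the brass peg (243,213–235), on its clockwise side. I'll check the tip height, then push in small steps.

```bash
python3 - <<'E'
from h import *
c=capture("side"); 
for z in(.15,.16,.17,.18): print(z,onz(c,233,213,z).round(3))
arc(.125,186,248,.34,4,.035)
s=observe(); print(s["time_s"],s["tcp_pos"],s["contact_force"])
c=capture("top"); cv2.imwrite("pics/top2.png",c["image"][:,:,::-1])
c=capture("side"); cv2.imwrite("pics/side2.png",c["image"][:,:,::-1])
E
```

```text
0.15 [0.467 0.075 0.15 ]
0.16 [0.462 0.064 0.16 ]
0.17 [0.457 0.054 0.17 ]
0.18 [0.452 0.043 0.18 ]
9.9917 [ 0.53455877 -0.04222827  0.33998882] [ 0.96657274  0.78026093 -0.30799615]
```

View pics/top2.png

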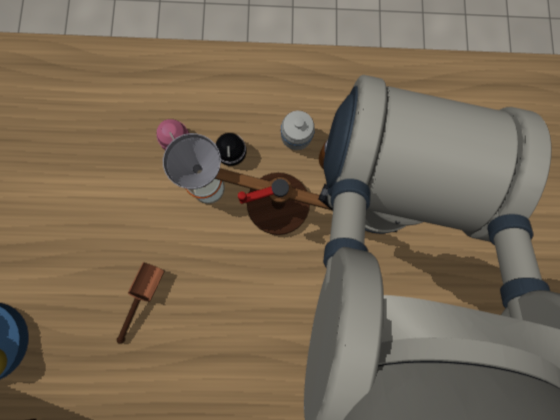

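The funnel, now at (192,162), is nearly over the jar. I'll measure the rim centre and finish the push.

```bash
cat >> h.py <<'E'
def rim():
    c=capture("top"); P=cloud(c); q=P[120:215,140:225].reshape(-1,3)
    q=q[(q[:,2]>.178)&(q[:,2]<.192)]; ctr,r=circ(q)
    q=q[abs(np.hypot(*(q[:,:2]-ctr).T)-r)<.006]; ctr,r=circ(q)
    d=ctr-PIV; e=JAR-PIV; g=np.degrees(np.arctan2(d[1],d[0])); 
    print("rim",ctr.round(4),round(r,4),"d",np.hypot(*d).round(4),"angle",g.round(2),"jar",np.degrees(np.arctan2(e[1],e[0])).round(2),"miss",np.hypot(*(ctr-JAR)).round(4)); return g
E
python3 - <<'E'
from h import *
g=rim(); s=248
e=np.degrees(np.arctan2(*(JAR-PIV)[::-1]))-g
if 0<e<12: arc(.125,s,s+e,.34,2,.03); s+=e
hold(.3); g=rim(); print("tool",s,observe()["time_s"],observe()["contact_force"])
E
```

```text
rim [0.6173 0.2187] 0.0455 d 0.1495 angle 76.14 jar 78.53 miss 0.0063
rim [0.6114 0.22  ] 0.0455 d 0.1494 angle 78.44 jar 78.53 miss 0.0011
tool 250.3938477981224 10.9917 [ 0.35419626 -0.51116529  0.03494746]
```

```bash
python3 - <<'E'
from h import *
arc(.125,250.4,244,.34,4,.05)
move_l(pose(.125,244,.41)[0],speed=.12)
rim()
p,o=pose(.065,84,.41); print(ik(p,o)); move_to(p,o); move_l(pose(.065,84,.345)[0],speed=.08)
print(observe()["contact_force"])
c=capture("side"); cv2.imwrite("pics/side3.png",c["image"][:,:,::-1]); print(observe()["time_s"])
E
```

```text
rim [0.6114 0.22  ] 0.0455 d 0.1494 angle 78.46 jar 78.53 miss 0.0011
[ 7.56416228e+00  2.63178494e+01  7.97421758e+01 -2.54444375e-14
  7.39399748e+01  1.03564162e+02]
[-0.01073049  0.575113   -0.14971596]
16.1083
```

View pics/side3.png

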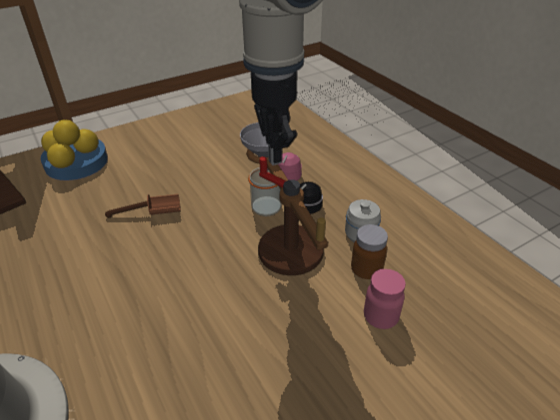

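The fingertips, at about (275,165), are behind the red peg at (263,165), and the funnel stays over the jar. Next I'll sweep the lever to its stop while watching the force.

```bash
python3 - <<'E'
from h import *
arc(.065,84,168,.345,6,.03)
print(observe()["time_s"],observe()["contact_force"])
a=168
while a<180:
    arc(.065,a,a+1,.345,1,.02); a+=1
    f=observe()["contact_force"]; t=np.radians(a+90); ft=-(f[0]*np.cos(t)+f[1]*np.sin(t)); print(a,ft.round(2))
    if ft>6: break
arc(.065,a,a-10,.345,5,.04)
move_l(pose(.065,a-10,.42)[0],speed=.12)
p=[.35,.3,.42]; move_to(p,[180,0,90]); hold(.3)
rim(); c=capture("top"); cv2.imwrite("pics/top4.png",c["image"][:,:,::-1])
P=cloud(c); H=hsv(c); m=cv2.inRange(H,(0,150,70),(4,255,255))>0; q=P[m]; q=q[q[:,2]>.187]
ctr=q.mean(0); d=ctr[:2]-PIV; print(ctr,np.hypot(*d),"lever deg",np.degrees(np.arctan2(d[1],d[0]))%360,"stop ~189.5",observe()["time_s"])
E
```

```text
21.3583 [ 0.60203309  0.01837604 -0.45378095]
169 0.14
170 0.02
171 8.29
rim [0.6115 0.2201] 0.0455 d 0.1495 angle 78.43 jar 78.53 miss 0.0012
[0.51666815 0.06783282 0.19231815] 0.06508786012821074 lever deg 185.08342314390455 stop ~189.5 24.9083
```

View pics/top4.png

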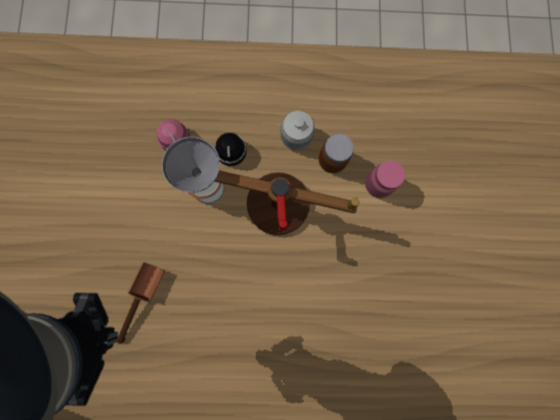

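The lever points at the robot, with the red peg at (283,223), and the funnel is still over the jar. The force jump at 171° suggests the stop, so I'll press once more, a little further, to confirm.

```bash
python3 - <<'E'
from h import *
p,o=pose(.065,160,.42); move_to(p,o); move_l(pose(.065,160,.345)[0],speed=.1)
a=168; arc(.065,160,a,.345,4,.03)
while a<175:
    arc(.065,a,a+1,.345,1,.02); a+=1
    f=observe()["contact_force"]; t=np.radians(a+90); ft=-(f[0]*np.cos(t)+f[1]*np.sin(t)); print(a,ft.round(2))
    if ft>12: break
arc(.065,a,a-10,.345,5,.04)
move_l(pose(.065,a-10,.42)[0],speed=.12)
move_to([.35,.3,.42],[180,0,90]); hold(.3)
rim(); c=capture("top"); P=cloud(c); H=hsv(c); m=cv2.inRange(H,(0,150,70),(4,255,255))>0; q=P[m]; q=q[q[:,2]>.187]
d=q.mean(0)[:2]-PIV; print("lever deg",np.degrees(np.arctan2(d[1],d[0]))%360,observe()["time_s"])
E
```

```text
169 -0.78
170 0.08
171 8.11
172 15.83
rim [0.6115 0.2201] 0.0455 d 0.1495 angle 78.43 jar 78.53 miss 0.0012
lever deg 185.14995631047006 31.2417
```

The lever angle didn't change under 16 N, so it is at its stop.

```bash
python3 -c "
from station import *
print(job_done())"
```

```text
the job is handed in; nothing more can be done
None
```

The job is handed in: the spout measured about 1 mm from the jar's centre, the clamp lever is at its stop (it did not move under a 16 N push), and in the last top view the other objects look undisturbed; the hand-in gave no verdict.

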